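# File the repaired downlight in the tilt-out bin

### The arm

A 7-joint arm with a two-finger parallel gripper is mounted at the origin on the work surface. World frame = base frame: x ahead of the robot, y to its left, z up, the work surface at z = 0. Lengths are in m, angles in rad, forces in N, time in s.
With the tool pointing down it reaches from about 0.35 to 0.9 m from the base axis. Payload 8.1 kg.
Tool frame: the origin (TCP) lies midway between the tips of the shut fingers; the grasp point (between the pads) lies 19 mm behind it; z points along the fingers, x is the direction in which the jaws open and shut, and the axes are right-handed (so a half turn about z gives the same grasp; the last joint's range is limited). The gripper opens to 92 mm and grips with 3 to 60 N. Pads are 19 mm wide; open, the fingers measure 130 mm over their backs; the gripper's body (75 mm by 190 mm) begins 47 mm behind the grasp point.
Start: joints at [-1.27, 0.434, 0.025, 1.573, -0.012, 1.134, -0.075], TCP at [0.246, 0.575, 0.227] pointing down, gripper open.
Joint ranges: [-2.62, 2.62], [-0.44, 2.09], [-1.27, 1.32], [0.08, 2.57], [-1.32, 4.46], [0.12, 2], [-2.74, 2.74]. Speed limits (rad/s): [2.22, 2.22, 3.01, 3.01, 3.14, 3.14, 3.14].

### API

Orientations are given as a rotation vector (axis times angle).
In Python, from cell import arm gives the robot as it stands.
- The arm moves only by the tool jog_arm, never from a script. Its argument "commands" is a list of rows, each an object with "translation": the shift along the tool's x, y, z in mm, a list of three; "turn": the turn, a rotation vector about the tool's x, y, z in rad, a list of three. A call has 1 to 12 rows; each row is the pose to reach, as a shift and turn from the pose commanded when the call began, along the tool's axes at that moment; what a row does not reach only later rows make up. A row lasts 1/12 s, in which the tool goes at most 41.7 mm and 7.16 degrees, less where a joint would pass 70% of its speed; a pose out of reach is approached as far as the arm can. A call with a gripper value outside its range is refused whole. "claw" is the closure, from -1 (fully open) to 1 (shut), so that 0 is half open, set as the call begins (left out, the last holds). The fingers move at their own pace and stop on an object; "grip_force" is the grip in N (left out, the last holds). Time passes only in rows, so rows that repeat a pose let the fingers close. It gives the time, the measured TCP pose, the force and the opening at its end, in the units of the state.
- arm.observe(): the state, without advancing time (a new reading comes with each control period).
- arm.get_image(name): name is "scene" or "top" or "wrist"; returns the picture (420x560x3 uint8, blue, green, red); there is no depth.
- arm.camera_info(name): a dict with "vertical_fov" (degrees; the focal length in pixels is half the picture's height over the tangent of half this angle, whatever the lens; pixels are square), "cx", "cy" (the principal point, pixels), "distortion" ([k1, k2, p1, p2, k3] as OpenCV has them; the pictures are not rectified), "eye" and "rotation" of the camera in the world. Camera axes: x right, y up, looking along -z (the intrinsics and any distortion apply to the point x, -y, -z); pixel columns grow to the right and rows downward; lengths in m; the calibration is good to about 2 mm. A picture is of the moment at which its call begins: read the wrist's pose just before it. camera_info takes no time and is no camera call; for the wrist camera it gives the pose at the moment of the call.
- arm.sign_off(): hands the job in, once; it reports no verdict.
Trained networks look in the newest picture that a camera, given by its name, has taken for a name from the list of things; names that differ only in an ending like _2 or _b are one class to them, and where a whole thing is asked for, a point or a joint stands for the part that bears it (a point fixed in the world has none). Each returns a list of dicts, best first, with "confidence" (0 to 1); they miss things now and then, are a little off and sometimes report something else, mostly with a low value. They report only what shows in the picture. A call takes as long as a camera call. They do not tell look-alikes from the thing itself.
- arm.trace(camera, query): "region" (420x560 bool, what is visible of it) and "box" ([left, top, width, height] in pixels, round what is visible of it).
- arm.landmark_of(camera, query): "at" ([column, row] in pixels: a listed point, or the origin of a listed thing).
The state is a dict: "clock": time; "joints": joint angles; "dq": joint speeds; "joint_efforts": joint torques, N m; "position": TCP position; "ee_rot": TCP orientation; "force": force on the tool from outside, world axes, zero at the start; "ft_torque": the same for the moment, N m; "width": opening from 0.0 (shut) to 1.0 (fully open).
Only numpy, scipy, OpenCV 4.12 (cv2) and the standard library are available. Lean on these libraries where they do the work, as an engineer would, in place of code of your own. Each camera call takes 0.05 s, during which the arm holds its last target. There are 200 camera calls.

### The job

Pull the tilt-out bin of the grey unit on the desk down by its bar until it is fully open, and set the tall-bodied downlight inside so that it stands on its rim flat on the bin's sloping floor, without dropping it. Then push the bin back up until it is fully shut, without slamming it, with the downlight still standing on its rim inside. Leave the other things on the desk where they are.

Things in the scene. Friction and masses are not known exactly. Their poses are not given: they have to be found in the camera images.
- bin (a joint): Grey bottom-hinged tilt-out bin. 0 = fully shut (front upright), 0.75 rad = fully open at its stop, front leaning towards the robot; it may start up to 0.1 ajar. Stiff friction hinge (about 0.9 N m; bin 0.5 to 0.8 kg): it stays wherever it is left, does not swing shut or latch by itself, and needs roughly 3 to 12 N at the bar.
- bin_hinge (a point): Hinge axis, at the middle of the front's lower outer edge, 22 mm above the desk. Axes turn with the bin: z up the outer face of the front, x from front to back (away from the robot), y along the hinge; opening turns about -y. In mm: front wall x 0 to 5, 170 high; floor 5 thick, x 0 to 150; back and side walls 100 high, 5 thick; inside x 5 to 145, y -86 to 86.
- housing: The bin's grey steel housing, fixed: 200 wide (y) x 170 deep (x) x 210 mm high, origin at the centre of its underside, x pointing to its back. Its roof begins 40 mm behind the shut front, so there is room for a gripper above the front, and the mouth of the open bin is clear. The hinge is 85 mm in front of the origin.
- bin_floor (a point): Middle of the bin's inner floor: in the bin_hinge frame at (75, 0, 5) mm, same axes, turning with the bin. Pressing on the floor with more than about 8 N starts to push the bin shut.
- bin_bar (a point): Middle of the round steel pull bar: 12 mm thick, 100 mm long along y, centre line 48 mm in front of the front's outer face and 160 mm above the hinge (10 mm below the front's top edge), legs at both ends; same axes, turning with the bin.
- lamp: The downlight to file: white plastic, a round rim 104 mm in diameter, 5 mm thick, and on it a round upright body 56 mm in diameter, 70 mm high over all; 0.16 to 0.31 kg, centre of mass about 35 mm up; it can swing in a grip above that. Origin at the centre of the rim's underside, z up along its axis. It starts standing on its rim, left or right.
- flat_lamp: The other white downlight, not to be touched: same 104 mm rim, but a wider and lower body, 80 mm in diameter, 32 mm high over all. Origin at the centre of its underside.
- drawers: Bystander, fixed: grey unit of the same outside size as the bin's housing with three shut drawers with round knobs, beside it, left or right. Origin at the centre of its underside.
- pliers: Bystander: pliers with yellow grips, 155 long, 17 high, origin underneath near the pivot, x towards the jaws.
- cutters: Bystander: side cutters with yellow grips, 140 long, 17 high, origin underneath near the pivot, x towards the jaws.
- meter: Bystander: red and black multimeter 150 x 75 x 36 mm lying flat, origin at the centre of its underside.
- driver_box: Bystander: white lamp driver box 90 x 42 x 26 mm, origin at the centre of its underside.
Not all that is in view belongs to the job. What is shaped like the lamp but brown or orange is not meant.

How it is judged:
On the way, in this order (a step that is already met when the one before it is completed fails the run):
1. the bin has been pulled fully open (within 0.05 rad of its stop) (value of joint bin above 0.7 rad), for 0.2 s.
2. the tall downlight stands on its rim, flat on the floor of the open bin, let go (x of lamp in the frame of bin_floor between -0.04 and 0.04 m and y of lamp in the frame of bin_floor between -0.05 and 0.05 m and z of lamp in the frame of bin_floor between -0.006 and 0.01 m and angle between the z axis of lamp and the z axis of bin_floor, either way round below 0.17 rad and value of joint bin above 0.55 rad and contact force between the fingers and lamp below 0.1 N and linear speed of lamp below 0.05 m/s), for 0.2 s.
At the end, for the whole second after the job is handed in: The bin is fully shut (within 0.03 rad of its shut stop, about 4 mm at the bar) and the tall downlight is at rest inside, upright on its rim on the bin's floor (axis within 10 degrees of vertical, rim within 10 mm of the floor) (value of joint bin between -0.03 and 0.03 rad and x of lamp in the frame of bin_floor between -0.04 and 0.04 m and y of lamp in the frame of bin_floor between -0.05 and 0.05 m and z of lamp in the frame of bin_floor between -0.006 and 0.01 m and angle between the z axis of lamp and the z axis of bin_floor, either way round below 0.17 rad and angle between lamp's own z axis and vertical below 0.17 rad and linear speed of lamp below 0.02 m/s); the robot touches nothing.
It fails at once if the downlight is dropped (falls free faster than 0.6 m/s) (contact force between the fingers and lamp below 0.05 N and linear speed of lamp above 0.6 m/s).
It fails at once if the bin is slammed shut (closing faster than 1.5 rad/s) (velocity of joint bin below -1.5 rad/s).
It fails at once if another thing on the desk is moved by more than 30 mm (distance of any of flat_lamp, pliers, cutters, meter, driver_box from where it was at the start of the episode above 0.03 m).
It also fails if it takes over 72 s, if anything falls off the work surface, if the arm or the gripper's body presses on something with over 40 N, if the wrist force passes 120 N, or if a joint passes its speed limit or range.

## Working session

There is one attempt and no reset: what is moved stays moved. The work goes in short steps, Python scripts to look and compute and a tool call to move; the robot and the scene stay as the last step left them, time stands still between calls to the robot, and variables do not carry over. Pictures are saved under pics/ and viewed, about 8 in all and at most 12, crops included, and the job is handed in when it is done.

Besides the shell and the picture viewer there is one more tool, called after "Request:" as name(argument=value, ...) on one line, values as JSON. jog_arm: Moves the arm, as the interface text tells. Its arguments: {"type":"object","properties":{"commands":{"type":"array","items":{"type":"object","properties":{"translation":{"type":"array","items":{"type":"number"}},"turn":{"type":"array","items":{"type":"number"}}}}},"claw":{"type":"number"},"grip_force":{"type":"number"}},"required":["commands"]}

```bash
mkdir -p pics; ls
cat > h.py <<'E'
import numpy as np, cv2
from scipy.spatial.transform import Rotation as R
from cell import arm
def cam(n):
    i=arm.camera_info(n); f=210/np.tan(np.radians(i["vertical_fov"])/2)
    K=np.array([[f,0,i["cx"]],[0,f,i["cy"]],[0,0,1]]); 
    M=np.array(i["rotation"]); 
    if M.shape!=(3,3): M=R.from_rotvec(M).as_matrix()
    return K,np.array(i["distortion"],float),np.array(i["eye"]),M@np.diag([1,-1,-1])
def ray(n,px):
    K,d,e,M=cam(n); p=cv2.undistortPoints(np.array([[px]],float),K,d)[0,0]
    return e,M@np.array([p[0],p[1],1])
def onz(n,px,z):
    e,v=ray(n,px); return e+v*(z-e[2])/v[2]
def proj(n,P):
    K,d,e,M=cam(n); q=(np.atleast_2d(P)-e)@M
    return cv2.projectPoints(q,np.zeros(3),np.zeros(3),K,d)[0][:,0]
E
python3 - <<'E'
from h import *
for n in("scene","top"):
    cv2.imwrite(f"pics/{n}0.png",arm.get_image(n)); print(n,cam(n)[2])
    for q in("lamp","flat_lamp","bin_hinge","bin_bar","housing","drawers","pliers","cutters","meter","driver_box"):
        print(n,q,[(np.round(a["at"]),round(a["confidence"],2),np.round(onz(n,a["at"],.022 if q=="bin_hinge" else .182 if q=="bin_bar" else 0),3)) for a in arm.landmark_of(n,q)[:3]])
print(arm.observe())
E
```

```text
pics
scene [0.258717   0.24946106 1.29507851]
scene lamp [(array([385., 148.]), 0.73, array([ 0.423, -0.507,  0.   ])), (array([313., 191.]), 0.73, array([ 0.512, -0.2  ,  0.   ])), (array([387., 210.]), 0.7, array([ 0.274, -0.317,  0.   ]))]
scene flat_lamp [(array([220., 309.]), 0.65, array([0.47, 0.31, 0.  ]))]
scene bin_hinge [(array([217., 234.]), 0.97, array([0.646, 0.14 , 0.022])), (array([202., 222.]), 0.32, array([0.716, 0.144, 0.022])), (array([271., 269.]), 0.18, array([0.433, 0.107, 0.022]))]
scene bin_bar [(array([224., 238.]), 0.8, array([0.574, 0.147, 0.182])), (array([266., 267.]), 0.3, array([0.426, 0.13 , 0.182]))]
scene housing [(array([203., 221.]), 0.97, array([0.722, 0.135, 0.   ]))]
scene drawers [(array([260., 166.]), 0.94, array([ 0.716, -0.148,  0.   ]))]
scene pliers [(array([270., 267.]), 0.78, array([0.443, 0.101, 0.   ]))]
scene cutters [(array([321., 227.]), 0.81, array([ 0.406, -0.119,  0.   ]))]
scene meter [(array([312., 127.]), 0.91, array([ 0.677, -0.392,  0.   ]))]
scene driver_box [(array([149., 284.]), 0.74, array([0.701, 0.409, 0.   ]))]
top [ 
[... 920 characters left out ...]
, array([0.686, 0.424, 0.   ]))]
{'clock': 1.1, 'joints': array([-1.26959302,  0.43450176,  0.02499286,  1.57317596, -0.01157002,
        1.133999  , -0.07510161]), 'dq': array([ 0.0001027 , -0.00149292, -0.00078814, -0.00068855, -0.00085165,
       -0.00181587, -0.00079211]), 'joint_efforts': array([ 1.09650027e-03, -6.67676425e+01,  9.84685756e-01, -3.14807761e+01,
       -6.06794609e-02,  3.28183500e-02,  9.91651262e-06]), 'position': array([0.24561375, 0.57474596, 0.22674999]), 'ee_rot': array([-2.62183973e+00, -1.73075285e+00, -1.10491044e-04]), 'force': array([0.33677943, 0.71103192, 0.60533973]), 'ft_torque': array([ 0.01648458, -0.01280724, -0.02850041]), 'width': 0.9972072973378687}
```

Run:
```python
from h import *
a=cv2.imread("pics/scene0.png");b=cv2.imread("pics/top0.png")
cv2.imwrite("pics/a.png",cv2.resize(a[90:360,100:460],(800,600)))
cv2.imwrite("pics/b.png",cv2.resize(b[120:330,110:420],(800,542)))
```

```text
(no output)
```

View pics/a.png

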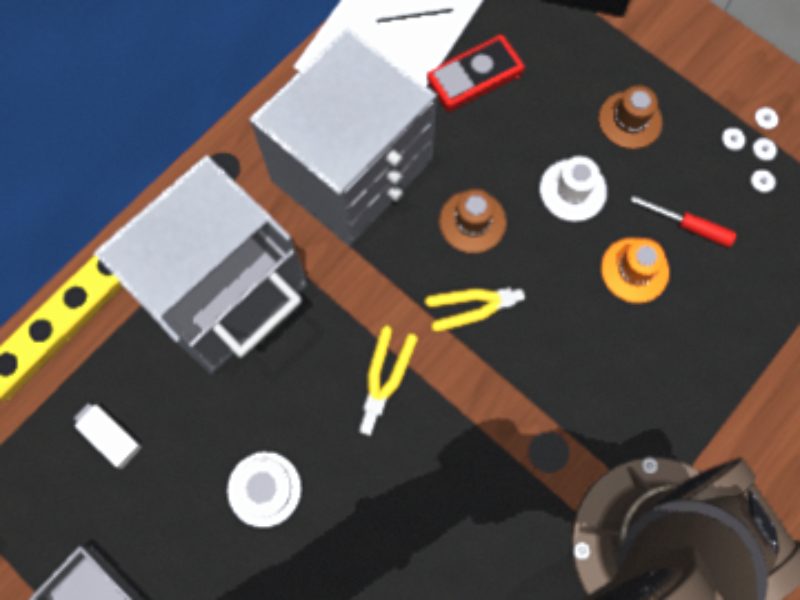

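View pics/b.png

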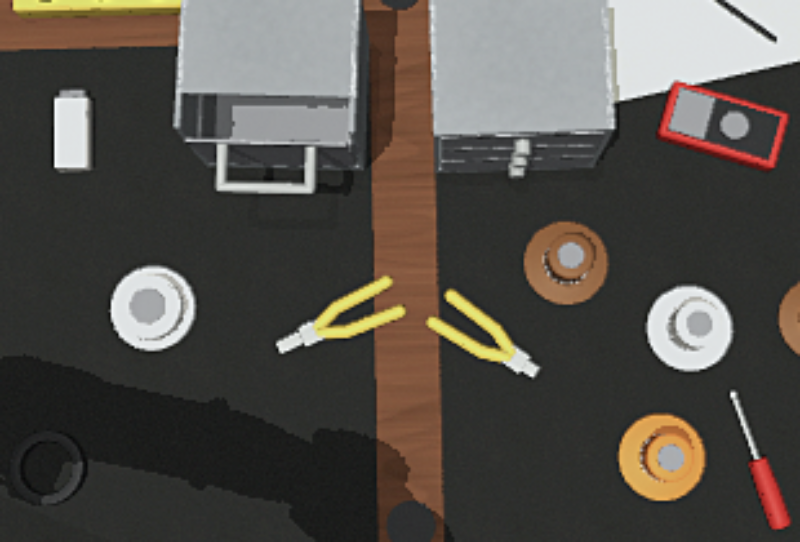

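The white pieces are the tall-bodied lamp, at a.png (575,187) and top (374,246), and the flat lamp, at a.png (263,488). The look-alikes are brown at (632,115) and (474,220), and orange at (636,270). I choose the narrow-bodied white one on the right, near (0.435,-0.34), and check it in a close crop along with the bin.

Run:
```python
from h import *
a=cv2.imread("pics/scene0.png");b=cv2.imread("pics/top0.png")
def z(im,x,y,w,h): return cv2.resize(im[y:y+h,x:x+w],(400,300),interpolation=cv2.INTER_CUBIC)
m=np.vstack([np.hstack([z(a,140,155,100,75+0),z(b,170,140,100,75)]),np.hstack([z(a,330,150,80,60),z(b,340,215,80,60)])])
m[:300,:400]=z(a,140,180,100,75)
cv2.imwrite("pics/c.png",m)
for n,im in(("scene",a),("top",b)):
    arm.get_image(n)
    for q in("lamp","bin","housing","bin_bar"):
        for r in arm.trace(n,q)[:4]: print(n,q,round(r["confidence"],2),r["box"],np.round(np.array(np.nonzero(r["region"])).mean(1)[::-1],1))
    # white lamp rim pixels: fit
    hsv=cv2.cvtColor(im,cv2.COLOR_BGR2HSV); w=((hsv[...,2]>150)&(hsv[...,1]<40)).astype(np.uint8)
    k,l,s,c=cv2.connectedComponentsWithStats(w)
    p=proj(n,[[.435,-.34,.005]])[0].round().astype(int); print(n,p,[(s[i].tolist(),c[i].round(1).tolist()) for i in range(1,k) if abs(c[i]-p).max()<15 and s[i][4]>40])
```

```text
scene lamp 0.74 [300.8, 173.9, 31.1, 28.1] [312.8 189.5]
scene lamp 0.67 [344.3, 163.4, 28.1, 26.9] [357.7 174.9]
scene lamp 0.64 [369.8, 196.3, 33.0, 29.0] [385.5 211.6]
scene lamp 0.59 [367.7, 130.2, 28.4, 25.7] [383.7 142.7]
scene bin 0.57 [173.5, 196.3, 59.9, 60.7] [207.3 225.1]
scene housing 0.85 [146.0, 161.1, 90.7, 97.0] [193.3 209.3]
scene housing 0.19 [201.3, 293.9, 33.2, 33.8] [218.4 309.9]
scene bin_bar 0.86 [179.6, 192.7, 55.4, 63.4] [206.9 224.8]
scene [355 176] [([343, 160, 30, 30, 636], [358.0, 174.6])]
top lamp 0.96 [310.7, 207.4, 36.8, 32.6] [328.6 221.6]
top lamp 0.75 [414.0, 226.4, 32.0, 32.9] [427.6 243.4]
top lamp 0.63 [359.6, 228.9, 35.4, 35.2] [376.7 247. ]
top lamp 0.58 [348.8, 282.7, 38.0, 32.8] [366. 297.]
top bin 0.92 [182.6, 155.7, 64.1, 41.2] [215.6 173.1]
top bin 0.7 [362.8, 149.4, 53.9, 36.2] [389.6 168.6]
top housing 0.61 [176.7, 110.7, 75.4, 81.2] [215.5 150.2]
top bin_bar 0.89 [183.4, 156.4, 63.4, 40.5] [215.3 172.7]
top [374 246] [([361, 231, 33, 33, 799], [376.8, 246.8])]
```

View pics/c.png

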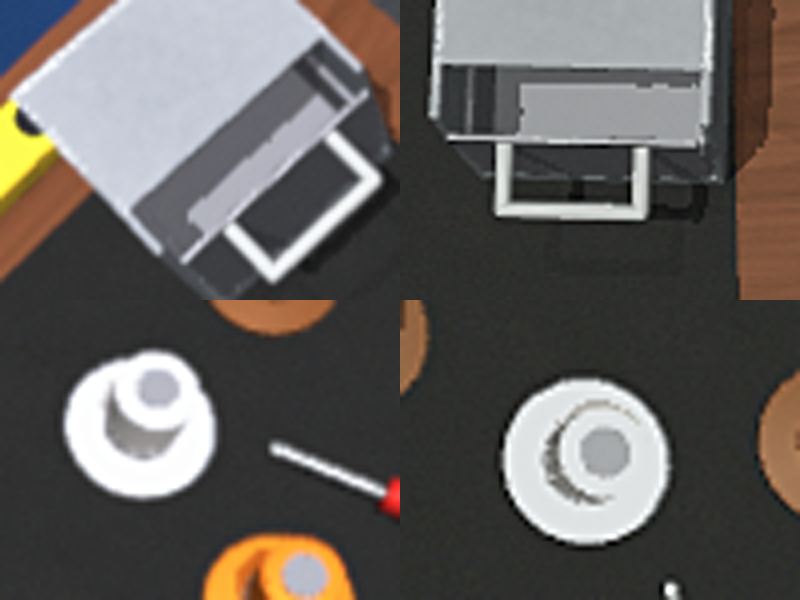

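```bash
cat >> h.py <<'E'
def binpt(p,P):  # local bin coords -> world
    hx,hy,yaw,th=p[:4]; P=np.atleast_2d(P); x,y,z=P.T
    X=x*np.cos(th)-z*np.sin(th); Z=x*np.sin(th)+z*np.cos(th)   # opening: top toward -x
    c,s=np.cos(yaw),np.sin(yaw)
    return np.c_[hx+c*X-s*y, hy+s*X+c*y, .022+Z]
E
python3 - <<'E'
from h import *
from scipy.optimize import least_squares
for d in(.5,):
    print("lamp",onz("top",[376.8,246.8],.005),onz("scene",[357.6,175],.005))
    q=[onz("top",[340+(v-400)/5-.4,247],.005)[1] for v in(502,670)]; print("rim dia",q[0]-q[1])
def F(p):
    b=lambda P:binpt(p,P); f=lambda P:binpt([p[0],p[1],p[2],0],np.array(P)-[0,0,.022])
    B=[[-.048,.044,.16],[-.048,-.044,.16]]
    o=.4
    r=[proj("top",b(B))-([[196.2,192.7],[230.2,192.7]]), proj("scene",b(B))-([[208.2,248],[233.2,224.5]]),
       proj("top",f([[.04,.1,.21],[.04,-.1,.21]]))-[[179,156.2],[248.5,157]],
       proj("scene",f([[0,.1,.21]]))-[[180,242.5]],
       proj("top",b([[0,p[4],.17],[0,-p[4],.17]]))-[[182.5,174.2],[245,176.2]]]
    return np.vstack(r)+o
s=least_squares(lambda p:F(p).ravel(),[.65,.15,0,.05,.09],loss="soft_l1")
print(s.x,"\n",F(s.x).round(1))
for th in(s.x[3],.75): print("bar",binpt([*s.x[:3],th],[-.048,0,.16]),"floor",binpt([*s.x[:3],th],[.075,0,.005]))
E
```

```text
lamp [ 0.4334765  -0.34779924  0.005     ] [ 0.43082761 -0.34971136  0.005     ]
rim dia 0.10665317582302142
[ 0.64846407  0.1466872  -0.04558845  0.06661852  0.09059362] 
 [[ 2.5 -0.5]
 [-1.2  0.1]
 [ 1.2 -2. ]
 [-1.9  0.7]
 [ 0.1 -0.1]
 [ 0.1  0.3]
 [-0.9  0.5]
 [ 0.2  0.8]
 [ 0.2 -0. ]]
bar [[0.58998029 0.14935523 0.17844976]] floor [[0.72288745 0.143292   0.0319816 ]]
bar [[0.50443061 0.15325802 0.10635156]] floor [[0.69987907 0.14434165 0.07678135]]
```

The crop confirms it: white, narrow tall body, rim 106 mm measured against 104 mm given, at about (0.432,-0.349). The bin fit gives hinge (0.648,0.147), yaw -0.046 and angle about 0.07. Next I move above the bar.

```bash
cat >> h.py <<'E'
BIN=[.6485,.1467,-.0456]
def tool(xang,tilt=0):  # tool x at world angle; tilt: z tips toward bin depth (tilt about local y)
    Rz=R.from_euler("z",xang); return Rz*R.from_euler("x",np.pi)
def go(pos,Rt,o=None):
    o=o or arm.observe(); R0=R.from_rotvec(o["ee_rot"])
    t=R0.inv().apply(np.array(pos)-o["position"])*1000; w=(R0.inv()*Rt).as_rotvec()
    print("t",t.round(0).tolist(),"w",w.round(3).tolist())
E
python3 - <<'E'
from h import *
go([.59,.149,.25],tool(-.0456))
E
```

```text
t [-256.0, 484.0, -23.0] w [0.0, -0.0, 1.213]
```

Request:
jog_arm(commands=[{"translation":[-20,40,-23],"turn":[0,0,0.1]},{"translation":[-60,110,-23],"turn":[0,0,0.3]},{"translation":[-100,190,-23],"turn":[0,0,0.5]},{"translation":[-150,280,-23],"turn":[0,0,0.7]},{"translation":[-190,360,-23],"turn":[0,0,0.9]},{"translation":[-230,430,-23],"turn":[0,0,1.1]},{"translation":[-256,484,-23],"turn":[0,0,1.213]},{"translation":[-256,484,-23],"turn":[0,0,1.213]},{"translation":[-256,484,-23],"turn":[0,0,1.213]},{"translation":[-256,484,-23],"turn":[0,0,1.213]},{"translation":[-256,484,-23],"turn":[0,0,1.213]},{"translation":[-256,484,-23],"turn":[0,0,1.213]}], claw=0.13)

```text
clock: 2.6
position: [0.5581, 0.1882, 0.2499]
ee_rot: [-3.14, 0.073, -0.001]
force: [1.0, 1.0, 0.8]
width: 0.434
```

Request:
jog_arm(commands=[{"translation":[34,37,0],"turn":[0,0,0]},{"translation":[34,37,0],"turn":[0,0,0]},{"translation":[34,37,0],"turn":[0,0,0]},{"translation":[34,37,0],"turn":[0,0,0]}])

```text
clock: 2.93
position: [0.5894, 0.1509, 0.2494]
ee_rot: [-3.141, 0.075, 0.001]
force: [-0.5, -0.1, -0.0]
width: 0.439
```

Run:
```python
from h import *
print(arm.observe()["position"])
im=arm.get_image("wrist").copy(); 
for th in(.0,.066,.12):
    B=binpt([*BIN,th],[[-.048,.044,.16],[-.048,-.044,.16]])
    p=proj("wrist",B); print(th,p.round())
    for q in p: cv2.circle(im,tuple(int(v) for v in q),3,(0,0,255) if th==.066 else (0,255,0),-1)
cv2.imwrite("pics/w1.png",im)
print([(r["at"],r["confidence"]) for q in("bin_bar","bin_hinge") for r in arm.landmark_of("wrist",q)])
```

```text
[0.58936252 0.15085423 0.24936038]
0.0 [[301. 169.]
 [299. 276.]]
0.066 [[287. 168.]
 [286. 274.]]
0.12 [[275. 167.]
 [276. 272.]]
[([281.0, 218.5], 0.6), ([327.1, 177.4], 0.58)]
```

View pics/w1.png

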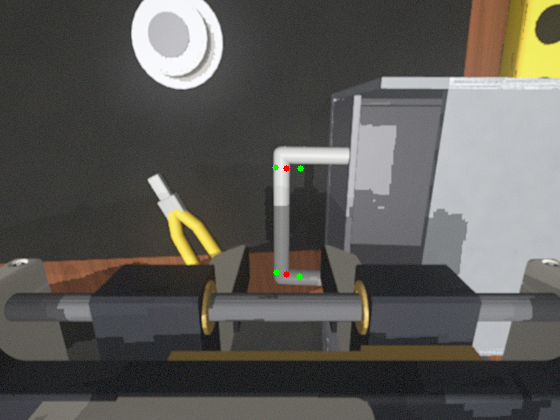

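The wrist view shows the bar's corners at (281,155) and (282,278), so it lies about 4 mm nearer the robot and 3 mm further left than the fit. The fingers straddle it. I descend now.

Request:
jog_arm(commands=[{"translation":[-4,-2,20]},{"translation":[-4,-2,40]},{"translation":[-4,-2,60]},{"translation":[-4,-2,72]},{"translation":[-4,-2,82]},{"translation":[-4,-2,82]},{"translation":[-4,-2,82]}])

```text
schema error: expected keys translation, turn
```

Request:
jog_arm(commands=[{"translation":[0,0,0]},{"translation":[0,0,0]},{"translation":[0,0,0]},{"translation":[0,0,0]},{"translation":[0,0,0]},{"translation":[0,0,0]}], claw=1.0, grip_force=6)

```text
schema error: expected keys translation, turn
```

Request:
jog_arm(commands=[{"translation":[-4,-2,20],"turn":[0,0,0]},{"translation":[-4,-2,40],"turn":[0,0,0]},{"translation":[-4,-2,60],"turn":[0,0,0]},{"translation":[-4,-2,72],"turn":[0,0,0]},{"translation":[-4,-2,82],"turn":[0,0,0]},{"translation":[-4,-2,82],"turn":[0,0,0]},{"translation":[-4,-2,82],"turn":[0,0,0]}])

```text
clock: 3.67
position: [0.5854, 0.1537, 0.1678]
ee_rot: [3.141, -0.071, -0.0]
force: [-0.2, 0.4, -0.2]
width: 0.437
```

Request:
jog_arm(commands=[{"translation":[0,0,0],"turn":[0,0,0]},{"translation":[0,0,0],"turn":[0,0,0]},{"translation":[0,0,0],"turn":[0,0,0]},{"translation":[0,0,0],"turn":[0,0,0]},{"translation":[0,0,0],"turn":[0,0,0]},{"translation":[0,0,0],"turn":[0,0,0]}], claw=1.0, grip_force=6)

```text
clock: 4.17
position: [0.5864, 0.1533, 0.1681]
ee_rot: [-3.14, 0.073, -0.003]
force: [3.1, 0.4, -0.7]
width: 0.126
```

Request:
jog_arm(commands=[{"translation":[-9,0,4],"turn":[0,0,0]},{"translation":[-19,0,9],"turn":[0,0,0]},{"translation":[-29,0,15],"turn":[0,0,0]},{"translation":[-40,0,22],"turn":[0,0,0]},{"translation":[-50,0,30],"turn":[0,0,0]},{"translation":[-59,0,38],"turn":[0,0,0]},{"translation":[-67,0,48],"turn":[0,0,0]},{"translation":[-75,0,58],"turn":[0,0,0]},{"translation":[-80,0,65],"turn":[0,0,0]},{"translation":[-85,0,72],"turn":[0,0,0]},{"translation":[-87,0,75],"turn":[0,0,0]},{"translation":[-87,0,75],"turn":[0,0,0]}])

```text
clock: 5.17
position: [0.5018, 0.1579, 0.0935]
ee_rot: [-3.139, 0.073, -0.01]
force: [9.7, 1.7, -1.9]
width: 0.125
```

Request:
jog_arm(commands=[{"translation":[0,0,0],"turn":[0,0,0]},{"translation":[0,0,0],"turn":[0,0,0]},{"translation":[0,0,0],"turn":[0,0,0]}])

```text
clock: 5.42
position: [0.5018, 0.1578, 0.0935]
ee_rot: [-3.139, 0.073, -0.009]
force: [8.0, 1.2, -1.4]
width: 0.127
```

Request:
jog_arm(commands=[{"translation":[-3,0,3],"turn":[0,0,0]},{"translation":[-6,0,6],"turn":[0,0,0]},{"translation":[-6,0,6],"turn":[0,0,0]},{"translation":[-6,0,6],"turn":[0,0,0]}])

```text
clock: 5.75
position: [0.4975, 0.1583, 0.0884]
ee_rot: [-3.138, 0.074, -0.014]
force: [11.5, 0.6, 3.9]
width: 0.225
```

Request:
jog_arm(commands=[{"translation":[4,0,-5],"turn":[0,0,0]},{"translation":[4,0,-5],"turn":[0,0,0]},{"translation":[4,0,-5],"turn":[0,0,0]},{"translation":[4,0,-25],"turn":[0,0,0]},{"translation":[4,0,-60],"turn":[0,0,0]},{"translation":[4,0,-100],"turn":[0,0,0]},{"translation":[4,0,-140],"turn":[0,0,0]},{"translation":[4,0,-140],"turn":[0,0,0]},{"translation":[4,0,-140],"turn":[0,0,0]}], claw=0.2)

```text
clock: 6.5
position: [0.4971, 0.1578, 0.2284]
ee_rot: [-3.139, 0.072, -0.004]
force: [0.0, 0.3, 0.1]
width: 0.399
```

```bash
cat >> h.py <<'E'
def place(lx,lz,th=.75,ly=0,xang=-np.pi/2):
    "TCP at bin-local point, tool z along -local z, tool x along -local y"
    Rb=R.from_euler("z",BIN[2])*R.from_euler("y",-th)
    return binpt([*BIN,th],[lx,ly,lz])[0], Rb*R.from_euler("z",xang)*R.from_euler("x",np.pi)
E
python3 - <<'E'
from h import *
o=arm.observe(); print(o["position"],o["joints"].round(2))
Rt=tool(BIN[2]-np.pi/2)
go([.432,-.349,.15],Rt)
for lz in(.041,.2): p,r=place(.065,lz); print(p,r.as_matrix()[:,2],r.as_matrix()[:,0])
print(Rt.as_matrix()[:,0])
arm.get_image("top");im=arm.get_image("top");cv2.imwrite("pics/t2.png",im)
P=binpt([*BIN,.75],[[0,.09,.17],[0,-.09,.17],[-.048,.047,.16],[-.048,-.047,.16],[.15,.09,.1],[.15,-.09,.1]]);p=proj("top",P)
for q in p: cv2.circle(im,tuple(int(round(v)) for v in q),1,(0,0,255),-1)
cv2.imwrite("pics/t2c.png",cv2.resize(im[130:250,150:310],(800,600),interpolation=cv2.INTER_CUBIC))
E
```

```text
[0.49706843 0.15779088 0.22841677] [-0.76  0.27  0.45  1.85 -0.14  1.05 -0.31]
t [-42.0, 509.0, 77.0] w [-0.004, -0.0, 1.571]
[0.6680922  0.14580598 0.09630576] [ 0.6809302  -0.03107196 -0.73168887] [-4.55841985e-02 -9.98960500e-01  1.11022302e-16]
[0.5598243  0.15074642 0.21264429] [ 0.6809302  -0.03107196 -0.73168887] [-4.55841985e-02 -9.98960500e-01  1.11022302e-16]
[-0.0455842 -0.9989605  0.       ]
```

View pics/t2c.png

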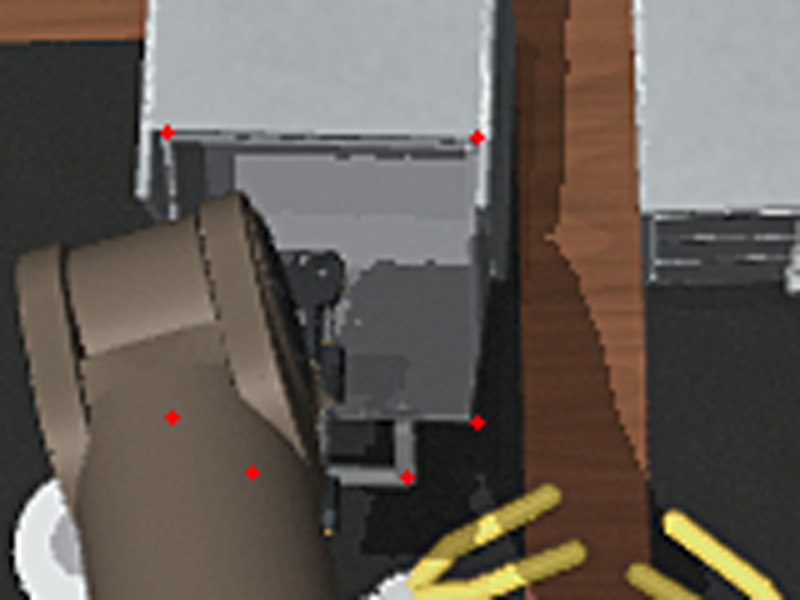

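The overlay matches the open bin at 0.75 rad to within about 1 px at the bar corner (405,473). Now I go to the lamp.

Request:
jog_arm(commands=[{"translation":[-42,40,0],"turn":[0,0,0.12]},{"translation":[-42,80,0],"turn":[0,0,0.24]},{"translation":[-42,120,0],"turn":[0,0,0.36]},{"translation":[-42,160,0],"turn":[0,0,0.48]},{"translation":[-42,200,0],"turn":[0,0,0.6]},{"translation":[-42,240,0],"turn":[0,0,0.72]},{"translation":[-42,280,0],"turn":[0,0,0.84]},{"translation":[-42,320,20],"turn":[0,0,0.96]},{"translation":[-42,360,40],"turn":[0,0,1.08]},{"translation":[-42,400,50],"turn":[0,0,1.2]},{"translation":[-42,440,60],"turn":[0,0,1.32]},{"translation":[-42,480,70],"turn":[0,0,1.44]}], claw=-1)

```text
clock: 7.6
position: [0.4311, -0.3144, 0.1558]
ee_rot: [2.307, -2.131, -0.006]
force: [1.2, -0.1, 0.3]
width: 0.998
```

Run:
```python
from h import *
go([.432,-.349,.15],tool(BIN[2]-np.pi/2))
```

```text
t [35.0, 2.0, 6.0] w [0.003, 0.002, 0.125]
```

Request:
jog_arm(commands=[{"translation":[35,2,0],"turn":[0,0,0.12]},{"translation":[35,2,0],"turn":[0,0,0.12]},{"translation":[35,2,0],"turn":[0,0,0.12]},{"translation":[35,2,0],"turn":[0,0,0.12]}])

```text
clock: 7.93
position: [0.4327, -0.3476, 0.1567]
ee_rot: [2.182, -2.259, -0.005]
force: [-0.4, 0.4, -0.1]
width: 0.998
```

Run:
```python
from h import *
go([.432,-.349,.036],tool(BIN[2]-np.pi/2))
im=arm.get_image("wrist").copy()
a=np.linspace(0,2*np.pi,60)
for r,z,c in((.052,.005,(0,0,255)),(.028,.07,(0,255,0))):
    p=proj("wrist",np.c_[.432+r*np.cos(a),-.349+r*np.sin(a),0*a+z]); cv2.polylines(im,[p.astype(np.int32)],True,c,1)
cv2.imwrite("pics/w3.png",im)
```

```text
t [2.0, 0.0, 121.0] w [0.003, 0.002, 0.011]
```

View pics/w3.png

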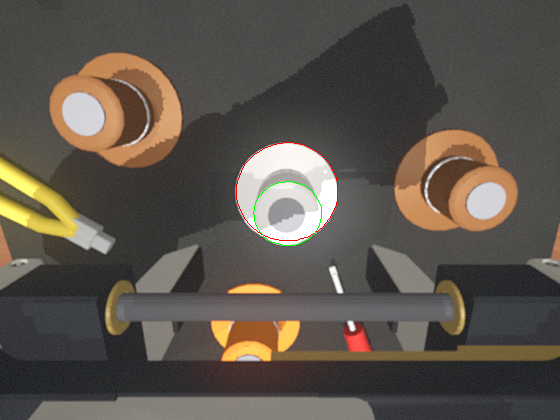

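The wrist view shows the projected rim and body outlines on the white lamp at (287,192), within about 2 px. I descend and grip.

Request:
jog_arm(commands=[{"translation":[1,0,25],"turn":[0,0,0]},{"translation":[1,0,50],"turn":[0,0,0]},{"translation":[1,0,75],"turn":[0,0,0]},{"translation":[1,0,100],"turn":[0,0,0]},{"translation":[1,0,112],"turn":[0,0,0]},{"translation":[1,0,120],"turn":[0,0,0]},{"translation":[1,0,120],"turn":[0,0,0]},{"translation":[1,0,120],"turn":[0,0,0]}])

```text
clock: 8.65
position: [0.4341, -0.3495, 0.0388]
ee_rot: [-2.183, 2.259, -0.001]
force: [-0.1, 0.6, 0.2]
width: 1.002
```

Request:
jog_arm(commands=[{"translation":[0,0,0],"turn":[0,0,0]},{"translation":[0,0,0],"turn":[0,0,0]},{"translation":[0,0,0],"turn":[0,0,0]},{"translation":[0,0,0],"turn":[0,0,0]},{"translation":[0,0,0],"turn":[0,0,0]},{"translation":[0,0,0],"turn":[0,0,0]}], claw=1, grip_force=45)

```text
clock: 9.15
position: [0.4338, -0.3496, 0.0384]
ee_rot: [-2.182, 2.26, -0.0]
force: [-0.1, 2.6, 2.0]
width: 0.617
```

Run:
```python
from h import *
o=arm.observe();print(o["position"],o["joints"].round(2),o["width"])
```

```text
[ 0.43382945 -0.34955728  0.03843995] [ 0.09  0.66  0.73  1.97 -0.63  0.75 -0.41] 0.6169578974077601
```

Request:
jog_arm(commands=[{"translation":[0,0,-10],"turn":[0,0,0]},{"translation":[0,0,-35],"turn":[0,0,0]},{"translation":[0,0,-70],"turn":[0,0,0]},{"translation":[0,0,-110],"turn":[0,0,0]},{"translation":[0,0,-150],"turn":[0,0,0]},{"translation":[0,0,-190],"turn":[0,0,0]},{"translation":[0,0,-220],"turn":[0,0,0]},{"translation":[0,0,-220],"turn":[0,0,0]},{"translation":[0,0,-220],"turn":[0,0,0]}])

```text
clock: 9.9
position: [0.4341, -0.3501, 0.2599]
ee_rot: [-2.181, 2.259, -0.004]
force: [-0.7, 0.0, -2.4]
width: 0.599
```

Run:
```python
from h import *
o=arm.observe();print(o["position"],o["width"],o["force"])
for lz in(.26,): go(*place(.065,lz))
```

```text
[ 0.43407296 -0.35009509  0.25992209] 0.5986110242071441 [-0.68390077  0.01810619 -2.44085806]
t [-505.0, -67.0, 3.0] w [0.747, 0.003, 0.01]
```

Request:
jog_arm(commands=[{"translation":[-15,0,-20],"turn":[0,0,0]},{"translation":[-45,0,-20],"turn":[0,0,0]},{"translation":[-80,0,-20],"turn":[0,0,0]},{"translation":[-115,0,-20],"turn":[0.03,0,0]},{"translation":[-150,0,-20],"turn":[0.08,0,0]},{"translation":[-185,0,-20],"turn":[0.13,0,0]},{"translation":[-220,0,-20],"turn":[0.18,0,0]},{"translation":[-255,0,-20],"turn":[0.23,0,0]},{"translation":[-290,-10,-20],"turn":[0.28,0,0]},{"translation":[-325,-20,-20],"turn":[0.33,0,0]},{"translation":[-355,-30,-20],"turn":[0.38,0,0]},{"translation":[-375,-30,-20],"turn":[0.4,0,0]}])

```text
clock: 10.9
position: [0.4759, 0.0274, 0.2767]
ee_rot: [-1.972, 2.035, -0.413]
force: [-0.4, -0.1, -1.9]
width: 0.6
```

Run:
```python
from h import *
o=arm.observe();print(o["position"],o["width"],o["joints"].round(2))
for lz in(.26,): go(*place(.065,lz))
```

```text
[0.47586193 0.02744693 0.27667547] 0.6003998574646517 [-0.84 -0.14  0.53  2.2   0.31  0.71 -2.1 ]
t [-126.0, -28.0, 34.0] w [0.349, 0.008, 0.012]
```

Request:
jog_arm(commands=[{"translation":[-15,-3,0],"turn":[0.03,0,0]},{"translation":[-35,-8,0],"turn":[0.08,0,0]},{"translation":[-60,-14,5],"turn":[0.14,0,0]},{"translation":[-85,-20,10],"turn":[0.2,0,0]},{"translation":[-105,-24,20],"turn":[0.26,0,0.01]},{"translation":[-120,-28,30],"turn":[0.31,0,0.01]},{"translation":[-126,-28,34],"turn":[0.349,0.005,0.01]},{"translation":[-126,-28,34],"turn":[0.349,0.008,0.012]},{"translation":[-126,-28,34],"turn":[0.349,0.008,0.012]},{"translation":[-126,-28,34],"turn":[0.349,0.008,0.012]}])

```text
clock: 11.73
position: [0.5004, 0.1012, 0.2958]
ee_rot: [-1.787, 1.865, -0.656]
force: [0.3, -0.4, -2.3]
width: 0.603
```

Run:
```python
from h import *
o=arm.observe();print(o["position"],o["width"],o["joints"].round(2))
go(*place(.065,.26)); go(*place(.065,.06)); go(*place(.065,.0435))
im=arm.get_image("wrist").copy()
# expected lamp outline if rigid in grip, and bin corners
T=R.from_rotvec(o["ee_rot"]);a=np.linspace(0,2*np.pi,60)
for r,z,c in((.052,.0384-.005,(0,0,255)),(.028,.0384-.070,(0,255,0))):
    p=proj("wrist",T.apply(np.c_[r*np.cos(a),r*np.sin(a),0*a+z])+o["position"]); cv2.polylines(im,[p.astype(np.int32)],True,c,1)
for q in proj("wrist",binpt([*BIN,.75],[[0,.09,.17],[0,-.09,.17],[.15,.09,.1],[.15,-.09,.1],[.145,.086,.005],[.145,-.086,.005]])):
    if abs(q).max()<2000: cv2.circle(im,tuple(int(v) for v in q),4,(255,0,255),-1)
cv2.imwrite("pics/w4.png",im)
```

```text
[0.50041291 0.10120001 0.29578593] 0.6031637345094636 [-0.03 -0.1  -0.48  2.27  0.71  0.45 -2.7 ]
t [-52.0, 12.0, 41.0] w [0.065, 0.011, -0.002]
t [-49.0, -1.0, 241.0] w [0.065, 0.011, -0.002]
t [-49.0, -2.0, 257.0] w [0.065, 0.011, -0.002]
```

View pics/w4.png

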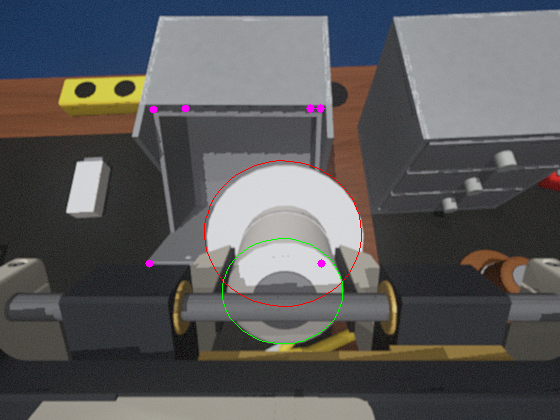

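The lamp sits rigidly in the grip: the red rim outline matches. Joint 7 is at its limit, though (-2.7), so I turn the gripper half a turn about the lamp's axis the other way.

Request:
jog_arm(commands=[{"translation":[0,0,-10],"turn":[0,0,-0.1]},{"translation":[0,0,-20],"turn":[0,0,-0.2]},{"translation":[0,0,-20],"turn":[0,0,-0.3]},{"translation":[0,0,-20],"turn":[0,0,-0.4]},{"translation":[0,0,-20],"turn":[0,0,-0.5]},{"translation":[0,0,-20],"turn":[0,0,-0.6]},{"translation":[0,0,-20],"turn":[0,0,-0.7]},{"translation":[0,0,-20],"turn":[0,0,-0.8]},{"translation":[0,0,-20],"turn":[0,0,-0.9]},{"translation":[0,0,-20],"turn":[0,0,-1.0]},{"translation":[0,0,-20],"turn":[0,0,-1.1]},{"translation":[0,0,-20],"turn":[0,0,-1.2]}])

```text
clock: 12.78
position: [0.4881, 0.1017, 0.3115]
ee_rot: [-2.793, 0.579, -1.001]
force: [0.2, -0.1, -2.6]
width: 0.604
```

Run:
```python
from h import *
o=arm.observe();print(o["position"],o["width"],o["joints"].round(2))
go(*place(.065,.26,xang=np.pi/2))
```

```text
[0.48812087 0.10172191 0.31145126] 0.6044790528517124 [-0.25 -0.15 -0.3   2.27  0.67  0.52 -1.47]
t [-30.0, -44.0, 61.0] w [-0.054, 0.055, -1.937]
```

Request:
jog_arm(commands=[{"translation":[0,0,0],"turn":[0,0,-0.11]},{"translation":[0,0,0],"turn":[0,0,-0.22]},{"translation":[-5,-8,0],"turn":[0,0,-0.33]},{"translation":[-10,-15,0],"turn":[0,0,-0.44]},{"translation":[-20,-30,0],"turn":[0,0,-0.55]},{"translation":[-30,-44,0],"turn":[0,0,-0.66]},{"translation":[-30,-44,0],"turn":[0,0,-0.77]},{"translation":[-30,-44,0],"turn":[0,0,-0.88]},{"translation":[-30,-44,0],"turn":[0,0,-0.99]},{"translation":[-30,-44,0],"turn":[0,0,-1.1]},{"translation":[-30,-44,0],"turn":[0,0,-1.2]},{"translation":[-30,-44,0],"turn":[0,0,-1.2]}])

```text
clock: 13.78
position: [0.4811, 0.154, 0.3046]
ee_rot: [2.513, 1.05, 0.886]
force: [-0.3, 0.7, -3.4]
width: 0.604
```

Run:
```python
from h import *
o=arm.observe();print(o["position"],o["width"],o["joints"].round(2))
go(*place(.065,.26,xang=np.pi/2))
```

```text
[0.48106273 0.15399322 0.30459671] 0.6035999277902564 [-0.41 -0.1  -0.31  2.25  0.79  0.61 -0.52]
t [-1.0, -1.0, 61.0] w [-0.066, 0.013, -0.738]
```

Request:
jog_arm(commands=[{"translation":[0,0,0],"turn":[0,0,-0.12]},{"translation":[0,0,0],"turn":[-0.02,0,-0.24]},{"translation":[0,0,0],"turn":[-0.04,0,-0.36]},{"translation":[0,0,0],"turn":[-0.06,0.01,-0.48]},{"translation":[0,0,10],"turn":[-0.066,0.013,-0.6]},{"translation":[0,0,25],"turn":[-0.066,0.013,-0.72]},{"translation":[0,0,40],"turn":[-0.066,0.013,-0.738]},{"translation":[-1,-1,55],"turn":[-0.066,0.013,-0.738]},{"translation":[-1,-1,61],"turn":[-0.066,0.013,-0.738]},{"translation":[-1,-1,61],"turn":[-0.066,0.013,-0.738]},{"translation":[-1,-1,61],"turn":[-0.066,0.013,-0.738]}])

```text
clock: 14.7
position: [0.519, 0.1532, 0.2573]
ee_rot: [1.824, 1.73, 0.687]
force: [-0.7, -0.1, -2.7]
width: 0.601
```

Run:
```python
from h import *
o=arm.observe();print(o["position"],o["width"],o["joints"].round(2),o["force"])
go(*place(.065,.26,xang=np.pi/2));go(*place(.065,.06,xang=np.pi/2))
im=arm.get_image("wrist").copy()
T=R.from_rotvec(o["ee_rot"]);a=np.linspace(0,2*np.pi,60)
for r,z,c in((.052,.0384-.005,(0,0,255)),(.028,.0384-.070,(0,255,0))):
    p=proj("wrist",T.apply(np.c_[r*np.cos(a),r*np.sin(a),0*a+z])+o["position"]); cv2.polylines(im,[p.astype(np.int32)],True,c,1)
for q in proj("wrist",binpt([*BIN,.75],[[0,.09,.17],[0,-.09,.17],[-.048,.047,.16],[-.048,-.047,.16]])):
    if abs(q).max()<2000: cv2.circle(im,tuple(int(v) for v in q),4,(255,0,255),-1)
cv2.imwrite("pics/w5.png",im)
```

```text
[0.51904775 0.15322432 0.25734605] 0.6006075405535023 [-0.43  0.03 -0.3   2.32  1.23  0.54 -0.23] [-0.74255954 -0.08617543 -2.70235399]
t [-1.0, -1.0, 1.0] w [0.001, 0.0, -0.007]
t [-1.0, -1.0, 201.0] w [0.001, 0.0, -0.007]
```

View pics/w5.png

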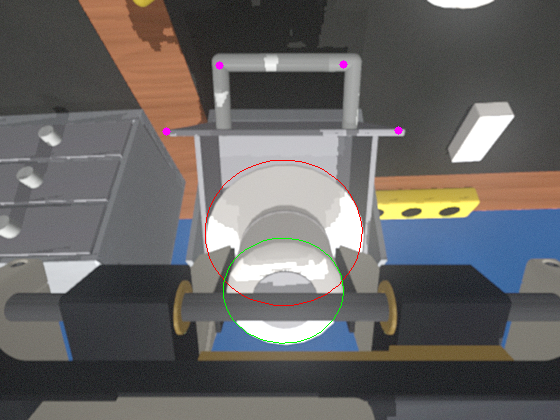

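The wrist view shows the front wall's top edge at row 131, where it was predicted, and the lamp centred in the bin at column 284. I descend along the bin's normal.

Request:
jog_arm(commands=[{"translation":[-1,-1,15],"turn":[0,0,0]},{"translation":[-1,-1,35],"turn":[0,0,0]},{"translation":[-1,-1,55],"turn":[0,0,0]},{"translation":[-1,-1,75],"turn":[0,0,0]},{"translation":[-1,-1,95],"turn":[0,0,0]},{"translation":[-1,-1,115],"turn":[0,0,0]},{"translation":[-1,-1,135],"turn":[0,0,0]},{"translation":[-1,-1,150],"turn":[0,0,0]},{"translation":[-1,-1,160],"turn":[0,0,0]},{"translation":[-1,-1,160],"turn":[0,0,0]}])

```text
clock: 15.58
position: [0.6289, 0.1473, 0.1401]
ee_rot: [1.823, 1.729, 0.688]
force: [0.3, -0.4, -2.2]
width: 0.597
```

Request:
jog_arm(commands=[{"translation":[0,0,8],"turn":[0,0,0]},{"translation":[0,0,16],"turn":[0,0,0]},{"translation":[0,0,24],"turn":[0,0,0]},{"translation":[0,0,32],"turn":[0,0,0]},{"translation":[0,0,40],"turn":[0,0,0]},{"translation":[0,0,40],"turn":[0,0,0]},{"translation":[0,0,40],"turn":[0,0,0]}])

```text
clock: 16.17
position: [0.6556, 0.1461, 0.1114]
ee_rot: [1.822, 1.73, 0.688]
force: [0.1, -1.5, -2.3]
width: 0.605
```

Run:
```python
from h import *
o=arm.observe();print(o["position"],o["width"],o["joints"].round(2),o["force"])
go(*place(.065,.0435,xang=np.pi/2))
```

```text
[0.6556163  0.14613898 0.11137111] 0.6053505955655768 [-0.29  0.48 -0.26  2.23  2.03  0.53 -0.88] [ 0.13767095 -1.46377755 -2.27841805]
t [0.0, -1.0, 17.0] w [0.003, -0.0, -0.006]
```

Creep to contact.

Request:
jog_arm(commands=[{"translation":[0,0,4],"turn":[0,0,0]},{"translation":[0,0,8],"turn":[0,0,0]},{"translation":[0,0,11],"turn":[0,0,0]},{"translation":[0,0,13],"turn":[0,0,0]},{"translation":[0,0,13],"turn":[0,0,0]}])

```text
clock: 16.58
position: [0.6647, 0.1459, 0.1022]
ee_rot: [1.822, 1.73, 0.689]
force: [-0.9, -1.1, -2.6]
width: 0.6
```

Request:
jog_arm(commands=[{"translation":[0,0,1],"turn":[0,0,0]},{"translation":[0,0,2],"turn":[0,0,0]},{"translation":[0,0,2],"turn":[0,0,0]}])

```text
clock: 16.83
position: [0.6659, 0.1459, 0.101]
ee_rot: [1.821, 1.73, 0.689]
force: [-1.0, -0.0, -2.1]
width: 0.602
```

Request:
jog_arm(commands=[{"translation":[0,0,1],"turn":[0,0,0]},{"translation":[0,0,2],"turn":[0,0,0]},{"translation":[0,0,2],"turn":[0,0,0]}])

```text
clock: 17.08
position: [0.6673, 0.1461, 0.1005]
ee_rot: [1.82, 1.729, 0.691]
force: [-6.7, -0.1, 6.6]
width: 0.604
```

Contact at the expected depth (about 10 N). I ease back 1 mm, then release gently.

Request:
jog_arm(commands=[{"translation":[0,0,-1],"turn":[0,0,0]},{"translation":[0,0,-1],"turn":[0,0,0]}], grip_force=8)

```text
clock: 17.25
position: [0.6664, 0.1461, 0.1005]
ee_rot: [1.821, 1.73, 0.69]
force: [-0.2, -0.7, -2.6]
width: 0.613
```

Request:
jog_arm(commands=[{"translation":[0,0,0],"turn":[0,0,0]},{"translation":[0,0,0],"turn":[0,0,0]},{"translation":[0,0,0],"turn":[0,0,0]},{"translation":[0,0,0],"turn":[0,0,0]},{"translation":[0,0,0],"turn":[0,0,0]},{"translation":[0,0,0],"turn":[0,0,0]}], claw=-0.55)

```text
clock: 17.75
position: [0.6666, 0.1459, 0.1004]
ee_rot: [1.821, 1.73, 0.689]
force: [-0.6, -0.8, 0.2]
width: 0.776
```

Run:
```python
from h import *
o=arm.observe();print(o["position"],o["width"],o["force"],o["clock"])
im=arm.get_image("wrist").copy()
a=np.linspace(0,2*np.pi,60)
for lx,k in((.065,255),(.057,120)):
  for r,z in((.052,.010),(.028,.075)):
    p=proj("wrist",binpt([*BIN,.75],np.c_[lx+r*np.cos(a),r*np.sin(a),0*a+z])); cv2.polylines(im,[p.astype(np.int32)],True,(0,k,0) if lx>.06 else (0,0,255),1)
cv2.imwrite("pics/w6.png",im)
```

```text
[0.6666057  0.14590137 0.10037531] 0.776088026147073 [-0.63157948 -0.75120177  0.23520851] 17.75
```

View pics/w6.png

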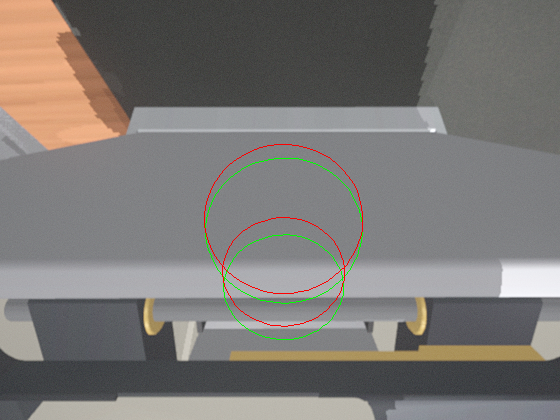

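The front wall hides the view. I retract along the axis and look.

Request:
jog_arm(commands=[{"translation":[0,0,-6],"turn":[0,0,0]},{"translation":[0,0,-14],"turn":[0,0,0]},{"translation":[0,0,-24],"turn":[0,0,0]},{"translation":[0,0,-40],"turn":[0,0,0]},{"translation":[0,0,-65],"turn":[0,0,0]},{"translation":[0,0,-95],"turn":[0,0,0]},{"translation":[0,0,-125],"turn":[0,0,0]},{"translation":[0,0,-160],"turn":[0,0,0]},{"translation":[0,0,-195],"turn":[0,0,0]},{"translation":[0,0,-215],"turn":[0,0,0]},{"translation":[0,0,-215],"turn":[0,0,0]},{"translation":[0,0,-215],"turn":[0,0,0]}])

```text
clock: 18.8
position: [0.5192, 0.1531, 0.2589]
ee_rot: [1.82, 1.729, 0.694]
force: [-0.0, 0.2, -0.8]
width: 0.778
```

Run:
```python
from h import *
o=arm.observe();print(o["position"],o["width"],o["force"],o["clock"])
im=arm.get_image("wrist").copy()
a=np.linspace(0,2*np.pi,60)
for r,z in((.052,.010),(.028,.075)):
    p=proj("wrist",binpt([*BIN,.75],np.c_[.057+r*np.cos(a),r*np.sin(a),0*a+z])); cv2.polylines(im,[p.astype(np.int32)],True,(0,0,255),1)
for q in proj("wrist",binpt([*BIN,.75],[[0,.09,.17],[0,-.09,.17],[-.048,.047,.16],[-.048,-.047,.16]])):
    cv2.circle(im,tuple(int(v) for v in q),3,(255,0,255),-1)
cv2.imwrite("pics/w7.png",im)
```

```text
[0.51920141 0.15310515 0.25892839] 0.7778356760012625 [-0.02160559  0.20863776 -0.76682658] 18.8
```

View pics/w7.png

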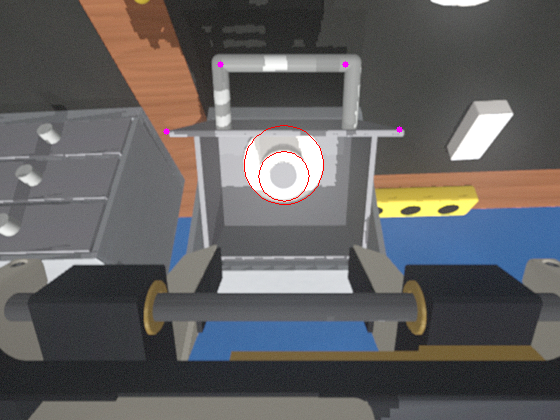

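The lamp stands on its rim against the front wall (rim at (284,165)), exactly on the predicted outline, and the bin is still open. I move the shut fingers, pointing down, in front of the bar.

Run:
```python
from h import *
go([.45,.154,.23],tool(BIN[2]+np.pi/2))
```

```text
t [-2.0, -70.0, -27.0] w [0.755, -0.004, -0.005]
```

Request:
jog_arm(commands=[{"translation":[0,-10,-20],"turn":[0.1,0,0]},{"translation":[0,-20,-27],"turn":[0.2,0,0]},{"translation":[0,-30,-27],"turn":[0.3,0,0]},{"translation":[0,-45,-27],"turn":[0.4,0,0]},{"translation":[0,-60,-27],"turn":[0.5,0,0]},{"translation":[0,-70,-27],"turn":[0.6,0,0]},{"translation":[-2,-70,-27],"turn":[0.7,0,0]},{"translation":[-2,-70,-27],"turn":[0.755,-0.004,-0.005]},{"translation":[-2,-70,-27],"turn":[0.755,-0.004,-0.005]},{"translation":[-2,-70,-27],"turn":[0.755,-0.004,-0.005]},{"translation":[-2,-70,-27],"turn":[0.755,-0.004,-0.005]}], claw=1)

```text
clock: 19.77
position: [0.4497, 0.1533, 0.2274]
ee_rot: [2.273, 2.168, -0.005]
force: [0.4, -0.3, -0.6]
width: 0.034
```

Run:
```python
from h import *
o=arm.observe();print(o["position"],o["width"],o["joints"].round(2))
go([.45,.154,.085],tool(BIN[2]+np.pi/2))
print(R.from_rotvec(o["ee_rot"]).as_matrix()[:,1])
for th in np.arange(.75,-.03,-.07): print(round(th,2),binpt([*BIN,th],[-.048,0,.16]).round(3))
```

```text
[0.44969894 0.15333972 0.22744067] 0.03365107837757064 [-0.31  0.2  -0.16  1.91  0.04  1.03  1.04]
t [1.0, 1.0, 142.0] w [-0.002, 0.003, -0.002]
[ 0.99887399 -0.0474046  -0.00188736]
0.75 [[0.504 0.153 0.106]]
0.68 [[0.511 0.153 0.116]]
0.61 [[0.518 0.153 0.126]]
0.54 [[0.525 0.152 0.135]]
0.47 [[0.533 0.152 0.143]]
0.4 [[0.542 0.152 0.151]]
0.33 [[0.551 0.151 0.158]]
0.26 [[0.561 0.151 0.164]]
0.19 [[0.571 0.15  0.17 ]]
0.12 [[0.582 0.15  0.175]]
0.05 [[0.593 0.149 0.179]]
-0.02 [[0.604 0.149 0.183]]
```

Request:
jog_arm(commands=[{"translation":[0,0,30],"turn":[0,0,0]},{"translation":[0,0,60],"turn":[0,0,0]},{"translation":[0,0,90],"turn":[0,0,0]},{"translation":[0,0,120],"turn":[0,0,0]},{"translation":[0,1,142],"turn":[0,0,0]},{"translation":[0,10,142],"turn":[0,0,0]},{"translation":[0,20,142],"turn":[0,0,0]},{"translation":[0,28,142],"turn":[0,0,0]},{"translation":[0,28,142],"turn":[0,0,0]}])

```text
clock: 20.52
position: [0.4812, 0.1531, 0.0888]
ee_rot: [2.272, 2.167, 0.004]
force: [0.4, 0.8, 0.2]
width: 0.005
```

Request:
jog_arm(commands=[{"translation":[0,4,0],"turn":[0,0,0]},{"translation":[0,8,0],"turn":[0,0,0]},{"translation":[0,12,-4],"turn":[0,0,0]},{"translation":[0,16,-9],"turn":[0,0,0]},{"translation":[0,20,-15],"turn":[0,0,0]},{"translation":[0,24,-20],"turn":[0,0,0]},{"translation":[0,24,-20],"turn":[0,0,0]}])

```text
clock: 21.1
position: [0.499, 0.1517, 0.1074]
ee_rot: [-2.269, -2.168, 0.009]
force: [-11.1, 0.8, 9.4]
width: 0.007
```

Request:
jog_arm(commands=[{"translation":[0,5,-6],"turn":[0,0,0]},{"translation":[0,10,-11],"turn":[0,0,0]},{"translation":[0,15,-17],"turn":[0,0,0]},{"translation":[0,21,-22],"turn":[0,0,0]},{"translation":[0,27,-27],"turn":[0,0,0]},{"translation":[0,33,-32],"turn":[0,0,0]},{"translation":[0,40,-36],"turn":[0,0,0]},{"translation":[0,47,-40],"turn":[0,0,0]},{"translation":[0,53,-44],"turn":[0,0,0]},{"translation":[0,60,-47],"turn":[0,0,0]},{"translation":[0,66,-50],"turn":[0,0,0]},{"translation":[0,66,-50],"turn":[0,0,0]}])

```text
clock: 22.1
position: [0.5696, 0.1484, 0.1576]
ee_rot: [2.273, 2.168, 0.001]
force: [-0.1, -1.3, 0.2]
width: 0.004
```

Run:
```python
from h import *
o=arm.observe();print(o["position"],o["force"],o["joints"].round(2),o["clock"])
im=arm.get_image("wrist").copy()
cv2.imwrite("pics/w8.png",im)
```

```text
[0.56959833 0.14843799 0.15760291] [-0.1101305  -1.26636712  0.18882937] [-0.26  0.45 -0.13  1.74  0.07  0.96  1.12] 22.1
```

View pics/w8.png

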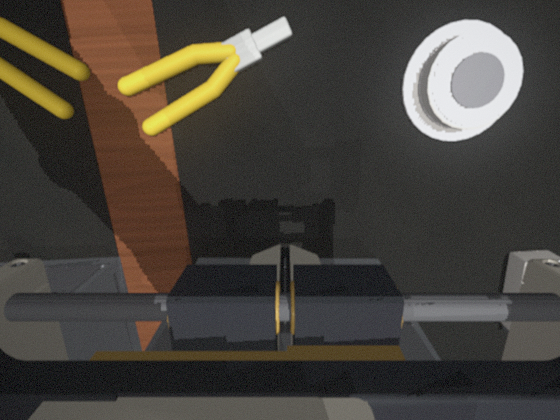

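The view faces the pliers and flat lamp, both undisturbed, and the bin is out of view. I keep creeping until the shut stop.

Request:
jog_arm(commands=[{"translation":[0,3,-1],"turn":[0,0,0]},{"translation":[0,6,-2],"turn":[0,0,0]},{"translation":[0,9,-3],"turn":[0,0,0]},{"translation":[0,12,-4],"turn":[0,0,0]},{"translation":[0,12,-4],"turn":[0,0,0]},{"translation":[0,12,-4],"turn":[0,0,0]}])

```text
clock: 22.65
position: [0.5804, 0.148, 0.1607]
ee_rot: [2.273, 2.169, -0.001]
force: [0.2, -0.5, -0.9]
width: 0.004
```

Request:
jog_arm(commands=[{"translation":[0,2,0],"turn":[0,0,0]},{"translation":[0,4,0],"turn":[0,0,0]},{"translation":[0,4,0],"turn":[0,0,0]}])

```text
clock: 22.9
position: [0.5807, 0.148, 0.1605]
ee_rot: [-2.269, -2.167, 0.01]
force: [-14.4, -2.1, 10.4]
width: 0.002
```

Request:
jog_arm(commands=[{"translation":[0,2,0],"turn":[0,0,0]},{"translation":[0,4,0],"turn":[0,0,0]},{"translation":[0,4,0],"turn":[0,0,0]}])

```text
clock: 23.15
position: [0.5807, 0.148, 0.1605]
ee_rot: [-2.264, -2.166, 0.019]
force: [-31.3, -2.3, 22.6]
width: 0.005
```

Firm stop. I back off and check from the fixed cameras.

Request:
jog_arm(commands=[{"translation":[0,-4,0],"turn":[0,0,0]},{"translation":[0,-12,0],"turn":[0,0,0]},{"translation":[0,-30,0],"turn":[0,0,0]},{"translation":[0,-60,-10],"turn":[0,0,0]},{"translation":[0,-95,-40],"turn":[0,0,0]},{"translation":[0,-130,-75],"turn":[0,0,0]},{"translation":[0,-165,-100],"turn":[0,0,0]},{"translation":[-30,-190,-110],"turn":[0,0,0]},{"translation":[-60,-200,-110],"turn":[0,0,0]},{"translation":[-100,-200,-110],"turn":[0,0,0]},{"translation":[-140,-200,-110],"turn":[0,0,0]},{"translation":[-180,-200,-110],"turn":[0,0,0]}])

```text
clock: 24.15
position: [0.3796, -0.0244, 0.2718]
ee_rot: [2.27, 2.169, 0.001]
force: [1.3, -0.3, -0.8]
width: 0.006
```

Request:
jog_arm(commands=[{"translation":[-40,0,0],"turn":[0,0,0]},{"translation":[-80,0,0],"turn":[0,0,0]},{"translation":[-120,0,0],"turn":[0,0,0]},{"translation":[-120,0,0],"turn":[0,0,0]},{"translation":[-120,0,0],"turn":[0,0,0]}])

```text
clock: 24.57
position: [0.3741, -0.1448, 0.2714]
ee_rot: [2.277, 2.163, -0.002]
force: [0.1, 0.4, -0.3]
width: 0.002
```

Run:
```python
from h import *
from scipy.optimize import least_squares
o=arm.observe();print(o["position"],o["clock"])
out=[]
boxes={"scene":(160,190,80,75),"top":(175,145,80,75)}
for n in("top","scene"):
    im=arm.get_image(n).copy(); cv2.imwrite(f"pics/{n}9.png",im)
    x,y,w,h=boxes[n]; c=cv2.resize(im[y:y+h,x:x+w],(400,375),interpolation=cv2.INTER_CUBIC)
    for th,col in((0,(0,0,255)),(.08,(0,255,0))):
        for q in proj(n,binpt([*BIN,th],[[-.048,.047,.16],[-.048,-.047,.16]])): cv2.circle(c,tuple(int(v) for v in (q+.5-[x,y])*5),3,col,-1)
    if n=="top":
        a=np.linspace(0,2*np.pi,40); p=proj(n,binpt([*BIN,0],np.c_[.057+.028*np.cos(a),.028*np.sin(a),0*a+.075])); cv2.polylines(c,[((p+.5-[x,y])*5).astype(np.int32)],True,(0,0,255),1)
    out.append(c)
    old=cv2.imread(f"pics/{n}0.png")
    for q in("flat_lamp","pliers","cutters","meter","driver_box"):
        r=arm.landmark_of(n,q)[:1]; print(n,q,[onz(n,k["at"],0).round(3)[:2] for k in r])
cv2.imwrite("pics/f.png",np.hstack(out))
```

```text
[ 0.37412727 -0.14484992  0.27141798] 24.5667
top flat_lamp [array([0.482, 0.313])]
top pliers [array([0.441, 0.107])]
top cutters [array([ 0.4  , -0.118])]
top meter [array([ 0.692, -0.396])]
top driver_box [array([0.689, 0.418])]
scene flat_lamp [array([0.474, 0.31 ])]
scene pliers [array([0.444, 0.107])]
scene cutters [array([ 0.395, -0.125])]
scene meter [array([ 0.68 , -0.391])]
scene driver_box [array([0.699, 0.408])]
```

View pics/f.png

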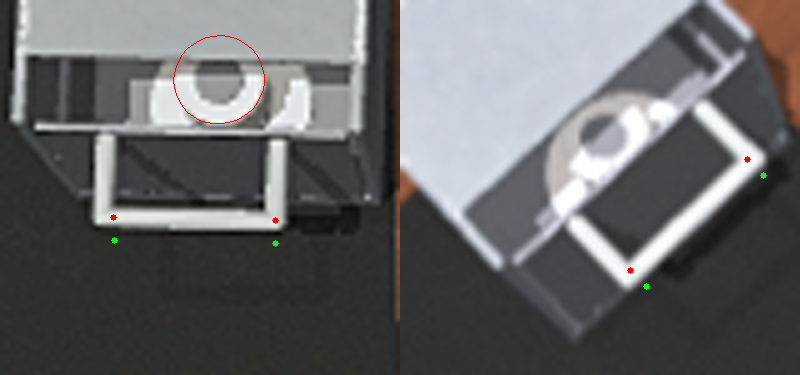

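Run:
```python
from h import *
# bar centre line by white-pixel centroid across bar, before/after; angle from fit of model shift
for n,old,new in(("top","top0","top9"),("scene","scene0","scene9")):
    r=[]
    for f in(old,new):
        g=cv2.imread(f"pics/{f}.png",0).astype(float); B=binpt([*BIN,.03],[[-.048,y,.16] for y in np.linspace(-.025,.025,11)])
        d=(proj(n,binpt([*BIN,.08],[-.048,0,.16]))-proj(n,binpt([*BIN,0],[-.048,0,.16])))[0]
        s=np.linspace(-.13,.13,261)  # theta about .03
        acc=0
        for q in proj(n,B):
            pts=q+np.outer(s/.08,d); acc=acc+cv2.remap(g.astype(np.float32),pts[None,:,0].astype(np.float32),pts[None,:,1].astype(np.float32),cv2.INTER_CUBIC)[0]
        acc/=11; k=acc>.6*acc.max(); i=np.argmax(acc*(abs(s)<.09)); 
        lo=i
        while acc[lo]>.6*acc[i]: lo-=1
        hi=i
        while acc[hi]>.6*acc[i]: hi+=1
        r.append(.03+(s[lo]+s[hi])/2)
    print(n,"theta before/after",np.round(r,3),"diff",round(r[0]-r[1],3))
```

```text
top theta before/after [0.07 0.  ] diff 0.07
scene theta before/after [0.082 0.012] diff 0.07
```

```bash
python3 -c "
from h import *
print(arm.sign_off())"
```

```text
the job is handed in; nothing more can be done
None
```

I pulled the bin fully open by its bar, stood the tall white downlight on the bin floor, pushed the bin shut and handed the job in at about 25 s. The interface gave no verdict.

- **Lamp:** After release the wrist view showed it standing on its rim against the front wall, on its predicted outline, with the bin still at about 0.75 rad. The final top and scene views show it upright inside, as far as the roof allows.
- **Bin:** The bar stopped firmly: the tool did not move between 14 and 31 N of push. The pictures give a final angle of 0.000 rad (top camera) and 0.012 rad (scene camera). They disagree slightly, but both are within 0.03.
- **Other things:** The flat lamp, pliers, cutters, meter and driver box were re-located within about 10 mm of their first positions, which is the detector's noise. The arm was clear of everything.

Three things did not go to plan:
- **Joint limit:** Joint 7 reached its limit while carrying the lamp, so I turned the gripper half a turn with the lamp held.
- **Floor contact:** Setting the lamp down peaked at about 10 N on the floor, slightly over the 8 N hint. The bin did not move noticeably.
- **Closing speed:** While closing, the bin ran slightly ahead of the fingers for a moment. The commanded speed was about 0.6 rad/s, against the 1.5 rad/s limit. I did not measure the bin's own speed.

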